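# Fold the ratchet tilt stand flat on the radio bench

### The arm

A 6-joint arm with a two-finger parallel gripper is mounted at the origin on the work surface. World frame = base frame: x ahead of the robot, y to its left, z up, the work surface at z = 0. Lengths are in m, angles in rad, forces in N, time in s.
With the tool pointing down it reaches from about 0.325 to 0.775 m from the base axis. Payload 9.3 kg.
Tool frame: the origin (TCP) lies at the very end of the fingers, on their centre line; the grasp point (between the pads) lies 19 mm behind it; z points along the fingers, y is the line along which they close (so a half turn about z gives the same grasp; the last joint's range is limited). The gripper opens to 85 mm and grips with 20 to 120 N. Pads are 22 mm wide; open, the fingers measure 114 mm over their backs; the gripper's body (76 mm by 85 mm) begins 54 mm behind the grasp point. The pads swing forward as they close: fully open they stand 13 mm farther back than shut.
Start: joints at [1.155, 0.259, 0.021, 1.334, 0, 1.418], TCP at [0.143, 0.531, 0.231] pointing down, gripper open.
Joint ranges: [-3.04, 3.04], [-0.91, 1.82], [-1.04, 1.36], [-1.92, 1.95], [-1.52, 1.45], [-3.14, 3.14]. Speed limits (rad/s): [2.22, 2.22, 2.79, 3.14, 3.14, 3.14].

### API

Orientations are given as a unit quaternion [w, x, y, z].
In Python, from rig import r gives the robot as it stands. The module is installed in compiled form; this text tells all that it offers.
- The arm moves only by the tool apply_moves, never from a script. Its argument "steps" is a list of rows, each a list of 6 numbers: the shift along the world's x, y, z in cm, then the turn, a rotation vector about the world's x, y, z in degrees. In form: [[x, y, z, wx, wy, wz], ...]. A call has 1 to 20 rows; each row shifts and turns the commanded pose from where the row before left it; what a row does not reach is not made up. A row lasts 1/12 s, in which the tool goes at most 41.7 mm and 7.16 degrees, less where a joint would pass 70% of its speed; a pose out of reach is approached as far as the arm can. A call is refused whole if a number of a shift passes 4.17 or a number of a turn 7.16, either way. A call with a gripper value outside its range is refused whole. "claw" is the finger opening in cm, from 0 to 8.54, set as the call begins (left out, the last holds). The fingers move at their own pace and stop on an object; "grip_force" is the grip in N (left out, the last holds). Time passes only in rows, so rows that do not move let the fingers close. It gives the time, the measured TCP pose, the force, the opening and the grip force at its end, in the units of the state.
- r.state(): the state, without advancing time (a new reading comes with each control period).
- r.read_camera(name): name is "scene" or "top"; returns a dict with "image" (400x640x3 uint8, red, green, blue), "intrinsics" (3x3 intrinsics, pixels), "T" (4x4, takes a point from camera to world coordinates). Camera axes: x right, y down, z forward; pixel columns grow to the right and rows downward; lengths in m; the calibration is good to about 2 mm. A picture is of the moment at which its call begins. There is no depth.
- r.sign_off(): hands the job in; it is judged then, once.
The state is a dict: "clock": time; "joints": joint angles; "joint_vel": joint speeds; "effort": joint torques, N m; "tcp_pos": TCP position; "tcp_rot": TCP orientation; "force": force on the tool from outside, world axes, zero at the start; "wrist_torque": the same for the moment, N m; "grip_width": opening from 0.0 (shut) to 1.0 (fully open); "grip_force": force on a finger pad.
Only numpy, scipy, OpenCV 4.12 (cv2) and the standard library are available. Lean on these libraries where they do the work, as an engineer would, in place of code of your own. Each camera call takes 0.05 s, during which the arm holds its last target. There are 200 camera calls.

### The job

The empty laptop stand on this radio bench is propped up on its ratchet: fold it flat. With the fingertips press down the thumb paddle at the raised end of its right-hand arm (the one beside the toothed quadrant), so that the pawl comes free of the teeth while the arm is still up, and keeping it pressed push the arm down past the teeth until the frame lies fully down on its stops; then let go so that the pawl springs back. Do not force the frame against the teeth or swing it up past its top notch, and leave the other things on the bench where they are.

Things in the scene. Friction and masses are not known exactly. Their poses are not given: they have to be found in the camera images.
- tilt_frame (a joint): Tilt of the stand's frame: 0 = flat on its rubber stops, growing as the far end rises (rad); starts between 0.32 and 0.62. A stiff hinge keeps it where it is left; with the pawl held free 3 to 6 N down on the paddle moves it. With the pawl in the teeth it rises freely but goes down only to the next tooth (every 0.11 rad, top notch 0.65).
- pawl (a joint): Turn of the pawl on the frame: 0 = nose seated in a notch (up to 0.25 while it rides on the back of a tooth), grows as the thumb paddle is pressed down; clear of every tooth from 0.27, end stop at 0.34. A spring returns it: about 1.5 N on the paddle starts it, 3 N holds it at the end stop; hard against a tooth it may need up to 8 N to come free.
- stand: Base of the stand, open steel frame 270 x 240 mm fixed to the bench; origin on the bench at its middle. x points from the hinge (edge nearer the robot) to the raised end, y left, z up. The tilting frame has two flat aluminium arms 200 mm long, 22 mm high, 230 mm apart, with cross slats, and hinges about the line x = -120, z = 45 mm.
- quadrant (a point): Middle of the toothed rim of the quadrant: a fixed upright steel plate 6 mm thick on the stand's right (stand y = -124.5 mm, the plane of the pawl and the paddle's middle too), 170 mm in radius about the hinge line, its top 182 mm above the bench. This point: stand x = 20, z = 141 mm. The pawl sits on the outside of the right-hand arm; the teeth face away from the hinge.
- paddle (a point): Centre of the top face of the pawl's thumb paddle: steel plate 52 mm long, 36 mm wide, 4 mm lip at the outer end, sloping 5 deg below the arm; past the right-hand arm's end. With frame and pawl at 0: 240 mm from the hinge line along the stand's x, 10 mm above it. The pawl's pivot, carried by the arm, is at 184 mm and 4 mm below; pressing turns the paddle down about it.
- handheld: Handheld two-way radio, black, 34 x 56 x 108 mm with a 90 mm stub aerial, standing on the bench to the right of the stand. Leave alone. Origin at its underside.
- fist_mic: Black hand microphone 75 x 52 x 26 mm lying beyond the stand. Leave alone. Origin at its underside.
- adapter: Small nickel coaxial adapter, 21 mm in diameter, 24 mm high, standing on the bench inside the stand's open base. Leave alone. Origin at its underside.
- screwdriver: Screwdriver, 190 mm, lying to the left of the stand. Leave alone.
- mug: White mug, 80 mm in diameter, 92 mm high. Leave alone. Origin at its underside.
- water_bottle: Water bottle, 64 mm in diameter, 200 mm high. Leave alone. Origin at its underside.
- morse_key: Paddle Morse key, 85 x 75 mm steel base. Leave alone. Origin at its underside.

How it is judged:
By the outcome, as a careful person would: the job done as asked, in the order asked, and still so for the second after the job is handed in, with the robot touching nothing.
It also fails if it takes over 45 s, if anything falls off the work surface, if the arm or the gripper's body presses on something with over 40 N, if the wrist force passes 120 N, or if a joint passes its speed limit or range.

## Working session

There is one attempt and no reset: what is moved stays moved. The work goes in short steps, Python scripts to look and compute and a tool call to move; the robot and the scene stay as the last step left them, time stands still between calls to the robot, and variables do not carry over. Pictures are saved under pics/ and viewed, at most 10 in all, crops included, and the job is handed in when it is done.

Besides the shell and the picture viewer there is one more tool, called after "Request:" as name(argument=value, ...), one argument or row to a line, values as JSON. apply_moves: Moves the arm, as the interface text tells. Its arguments: {"type":"object","properties":{"steps":{"type":"array","items":{"type":"array","items":{"type":"number"}}},"claw":{"type":"number"},"grip_force":{"type":"number"}},"required":["steps"]}

```bash
mkdir -p pics; python3 - <<'E'
from rig import r
import cv2,numpy as np
for n in("scene","top"):
    c=r.read_camera(n);cv2.imwrite(f"pics/{n}0.png",c["image"][:,:,::-1])
    np.savez(f"{n}.npz",K=c["intrinsics"],T=c["T"]);print(n,c["intrinsics"].round(1).tolist(),c["T"].round(3).tolist())
print(r.state())
E
```

```text
scene [[392.6, 0.0, 319.5], [0.0, 392.6, 196.7], [0.0, 0.0, 1.0]] [[0.643, 0.517, -0.565, 1.172], [0.766, -0.421, 0.486, -0.475], [0.013, -0.745, -0.667, 0.824], [0.0, 0.0, 0.0, 1.0]]
top [[378.3, 0.0, 321.6], [0.0, 378.3, 195.2], [0.0, 0.0, 1.0]] [[0.004, -0.997, 0.076, 0.472], [-1.0, -0.004, -0.001, 0.043], [0.001, -0.076, -0.997, 1.2], [0.0, 0.0, 0.0, 1.0]]
{'clock': 0.1, 'joints': array([ 1.15540830e+00,  2.59097108e-01,  2.08691353e-02,  1.33367220e+00,
       -1.37537249e-05,  1.41820669e+00]), 'joint_vel': array([-0.00029532, -0.00076898,  0.00189328, -0.00167876,  0.00066873,
        0.00109627]), 'effort': array([ 2.55822124e-03, -5.56693411e+01,  3.45072055e+01,  1.15980796e-02,
       -3.01508599e-04,  2.36838559e-05]), 'tcp_pos': array([0.14278997, 0.53090246, 0.23076008]), 'tcp_rot': array([-1.48039576e-04,  1.31021378e-01,  9.91379389e-01, -5.31740653e-04]), 'force': array([ 0.20701922,  0.99899028, -0.19027935]), 'wrist_torque': array([-0.03979282,  0.00103976,  0.00266154]), 'grip_force': 0.0, 'grip_width': 0.9996351425397251}
```

View pics/scene0.png

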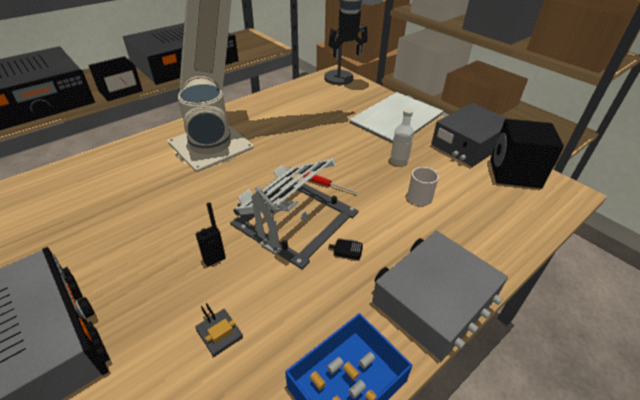

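View pics/top0.png

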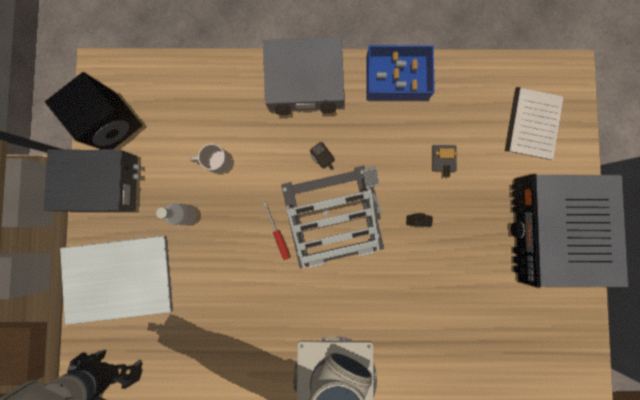

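The stand is at about (335,217) in the top image, the paddle at about (371,177), the handheld at (420,220). In the scene image the stand is at about (295,215). I'll enlarge both.

```bash
python3 - <<'E'
import cv2
a=cv2.imread("pics/top0.png")[155:275,270:440];b=cv2.imread("pics/scene0.png")[150:270,190:370]
cv2.imwrite("pics/topc.png",cv2.resize(a,None,fx=4.7,fy=4.7,interpolation=2)[:600,:800])
cv2.imwrite("pics/scc.png",cv2.resize(b,None,fx=4.4,fy=4.4,interpolation=2))
E
```

```text
(no output)
```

View pics/topc.png

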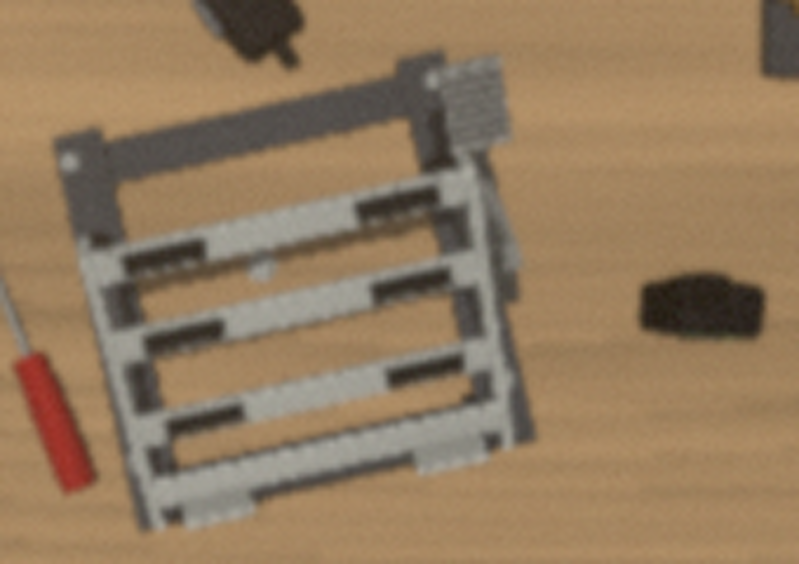

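View pics/scc.png

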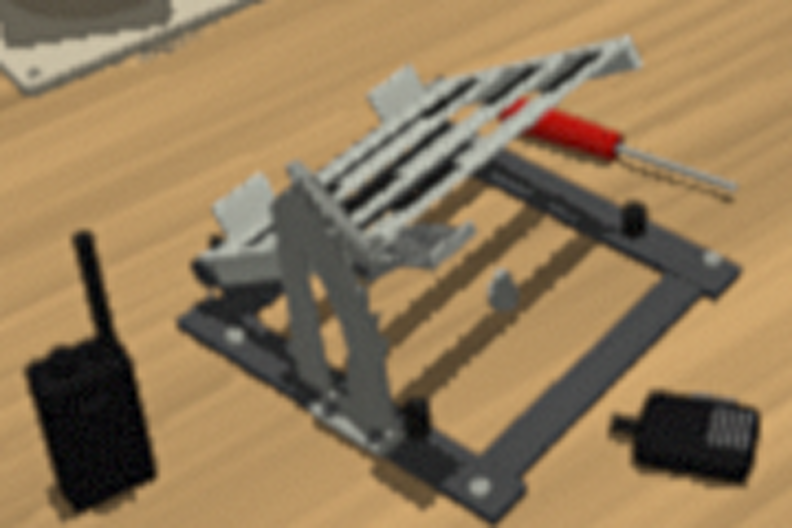

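```bash
cat > m.py <<'E'
import numpy as np
C={n:np.load(n+".npz") for n in("scene","top")}
def proj(n,p):
    T=C[n]["T"];q=(np.asarray(p)-T[:3,3])@T[:3,:3];q=q@C[n]["K"].T;return q[...,:2]/q[...,2:]
def world(s,p): # s=x,y,yaw ; p stand mm
    c,d=np.cos(s[2]),np.sin(s[2]);p=np.asarray(p)/1e3
    return np.stack([s[0]+c*p[...,0]-d*p[...,1],s[1]+d*p[...,0]+c*p[...,1],p[...,2]],-1)
def paddle(t,a=0,u=0,v=0): # u along, v to left; stand mm
    s=-np.radians(5);x=240+u*np.cos(s)-184;z=10+u*np.sin(s)+4
    x,z=184+x*np.cos(a)+z*np.sin(a),-4-x*np.sin(a)+z*np.cos(a)
    return np.array([-120+x*np.cos(t)-z*np.sin(t),-124.5+v,45+x*np.sin(t)+z*np.cos(t)])
E
python3 - <<'E'
from m import *
from scipy.optimize import least_squares
tc=lambda u:np.array(u)/4.7+[270,155]
sc=lambda u:np.array(u)/4.4+[190,150]
base=[[135,120],[135,-120],[-135,120],[-135,-120]]
bt=tc([(55,140),(442,52),(145,530),(533,440)])
pt=tc([(497,58),(440,72),(511,138),(455,150)]);pv=[(26,-18),(26,18),(-26,-18),(-26,18)]
bs=sc([(738,270),(527,488),(180,320)])
ls=sc([(470,228)])
def f(s,h=12):
    b=world(s,[[*q,h] for q in base])
    P=world(s,[paddle(s[3],s[4],*q) for q in pv])
    return np.r_[(proj("top",b)-bt).ravel(),(proj("top",P)-pt).ravel(),(proj("scene",b[[0,1,3]])-bs).ravel(),(proj("scene",world(s,paddle(s[3],s[4],26,18)+[0,0,4]))-ls[0]).ravel(),s[4]/.05]
for h in(8,12,20):
    o=least_squares(f,[.45,0,.2,.45,0],args=(h,),loss="soft_l1");print(h,o.x.round(4),o.cost);print(f(o.x,h).round(1))
    s=o.x
    print([world(s,paddle(s[3],0,u)).round(3).tolist() for u in(-26,0,26)])
from rig import r
q=r.state()["tcp_rot"];from scipy.spatial.transform import Rotation as R
print(R.from_quat(q[[1,2,3,0]]).as_matrix().round(2))
E
```

```text
8 [ 0.4958  0.0095  0.2524  0.5707 -0.0117] 25.155949938638727
[ 2.8 -0.2 -6.2  0.1  4.4  0.4 -3.7  0.5  0.4 -1.1 -0.5 -0.8  0.4 -0.6
 -0.4  0.  -3.1 -0.2 -3.3  1.5  1.6 -3.5  0.2 -1.8 -0.2]
[[0.579, -0.098, 0.171], [0.601, -0.092, 0.183], [0.623, -0.086, 0.195]]
12 [ 0.496   0.0094  0.2493  0.5686 -0.0121] 25.309000002423684
[ 2.8 -0.6 -5.9 -0.1  4.2  0.4 -3.6  0.6  0.5 -1.1 -0.4 -0.8  0.5 -0.6
 -0.3 -0.  -2.9 -0.9 -3.5  0.6  1.4 -4.6  0.1 -1.5 -0.2]
[[0.579, -0.098, 0.171], [0.601, -0.092, 0.183], [0.624, -0.087, 0.195]]
20 [ 0.4969  0.0093  0.2456  0.5685 -0.0128] 28.333694485637622
[ 2.8 -1.3 -5.4 -0.7  3.9  0.3 -3.3  0.7  0.8 -1.2 -0.1 -1.   0.7 -0.8
 -0.2 -0.2 -2.6 -2.6 -3.6 -1.1  1.2 -6.5  0.1 -1.3 -0.3]
[[0.579, -0.098, 0.171], [0.602, -0.093, 0.183], [0.624, -0.087, 0.195]]
[[-0.97  0.26 -0.  ]
 [ 0.26  0.97 -0.  ]
 [ 0.   -0.   -1.  ]]
```

```bash
python3 - <<'E'
from m import *
from scipy.optimize import least_squares
tc=lambda u:np.array(u)/4.7+[270,155]
sc=lambda u:np.array(u)/4.4+[190,150]
pv=[(26,-18),(26,18),(-26,-18),(-26,18)]
bt=tc([(55,140),(442,52),(145,530),(533,440)])
pt=tc([(497,58),(440,72),(511,138),(455,150)])
bs=sc([(738,270),(527,488),(180,320)])
ls=sc([(470,228)])
def f(s,h=12,X=135,Y=120):
    base=[[X,Y],[X,-Y],[-X,Y],[-X,-Y]]
    b=world(s,[[*q,h] for q in base])
    P=world(s,[paddle(s[3],s[4],*q) for q in pv])
    return np.r_[(proj("top",b)-bt).ravel(),(proj("top",P)-pt).ravel(),(proj("scene",b[[0,1,3]])-bs).ravel(),(proj("scene",world(s,paddle(s[3],s[4],26,18)+[0,0,4]))-ls[0]).ravel(),s[4]/.05]
for X,Y,h in((120,135,12),(135,135,8),(135,135,12)):
    o=least_squares(f,[.45,0,.2,.45,0],args=(h,X,Y),loss="soft_l1");s=o.x;print(X,h,s.round(4),o.cost);print(f(s,h,X,Y).round(1))
    print([world(s,paddle(s[3],0,u)).round(3).tolist() for u in(-26,0,26)])
E
```

```text
120 12 [ 0.4942  0.0091  0.2432  0.5536 -0.0107] 36.70535989863668
[ -0.4   5.4   0.3   4.1  -1.9  -2.8  -0.2  -4.3   0.6  -0.8  -0.3  -0.6
   0.5  -0.3  -0.3   0.3  -4.9  -5.8 -12.5   1.2   1.    0.   -0.   -0.4
  -0.2]
[[0.578, -0.098, 0.168], [0.601, -0.093, 0.18], [0.623, -0.087, 0.191]]
135 8 [ 0.4963  0.01    0.2338  0.5591 -0.0112] 18.218120204949408
[-1.4 -0.2 -0.9 -0.7 -1.5  0.8  0.1  0.1  0.8 -0.9 -0.1 -0.9  0.5 -0.4
 -0.3  0.   0.  -2.1 -7.8  5.3 -1.9 -1.4 -0.  -0.6 -0.2]
[[0.579, -0.098, 0.169], [0.601, -0.093, 0.181], [0.624, -0.088, 0.193]]
135 12 [ 0.4962  0.0101  0.2343  0.5593 -0.0112] 19.63069469392404
[-1.5 -0.3 -0.7 -0.9 -1.5  1.   0.4  0.2  0.8 -0.9 -0.1 -0.9  0.5 -0.4
 -0.3  0.   0.1 -3.1 -7.8  4.3 -2.  -2.4 -0.  -0.6 -0.2]
[[0.579, -0.098, 0.169], [0.601, -0.093, 0.181], [0.624, -0.088, 0.193]]
```

Request:
apply_moves(
  steps=[
    [0, 0, 3.5, 0, 0, 1.4],
    [0, 0, 3.5, 0, 0, 1.4],
    [2.3, -3.1, 0, 0, 0, 1.4],
    [2.3, -3.1, 0, 0, 0, 1.4],
    [2.3, -3.1, 0, 0, 0, 1.4],
    [2.3, -3.1, 0, 0, 0, 1.4],
    [2.3, -3.1, 0, 0, 0, 1.4],
    [2.3, -3.1, 0, 0, 0, 1.4],
    [2.3, -3.1, 0, 0, 0, 1.4],
    [2.3, -3.1, 0, 0, 0, 1.4],
    [2.3, -3.1, 0, 0, 0, 1.4],
    [2.3, -3.1, 0, 0, 0, 1.4],
    [2.3, -3.1, 0, 0, 0, 1.4],
    [2.3, -3.1, 0, 0, 0, 1.4],
    [2.3, -3.1, 0, 0, 0, 1.4],
    [2.3, -3.1, 0, 0, 0, 1.4],
    [2.3, -3.1, 0, 0, 0, 1.4],
    [2.3, -3.1, 0, 0, 0, 1.4],
    [2.3, -3.1, 0, 0, 0, 1.4],
    [2.3, -3.1, 0, 0, 0, 1.4],
  ],
  claw=0,
  grip_force=20,
)

```text
clock: 1.77
tcp_pos: [0.5576, -0.0288, 0.301]
tcp_rot: [-0.0, -0.113, 0.994, 0.0]
force: [0.5, 0.5, 0.0]
grip_width: -0.001
grip_force: 0.0
```

```bash
python3 - <<'E'
from m import *
s=[.4962,.0101,.2343]
for t,a in[(.56,0),(.56,.34),(.5,.34),(.4,.34),(.3,.34),(.2,.34),(.1,.34),(0,.34),(0,0)]:
    us=np.linspace(-60,60,481);P=np.array([paddle(t,a,u) for u in us])
    c=paddle(t,a,6);m=abs(P[:,0]-c[0])<11
    print(t,a,"tcp cm",(world(s,[c[0],c[1],P[m,2].max()])*100).round(2))
from rig import r
q=r.state();from scipy.spatial.transform import Rotation as R
print(q["tcp_pos"],q["force"],q["grip_width"]);print(R.from_quat(q["tcp_rot"][[1,2,3,0]]).as_matrix().round(3))
E
```

```text
0.56 0 tcp cm [60.62 -9.16 18.93]
0.56 0.34 tcp cm [61.81 -8.88 16.75]
0.5 0.34 tcp cm [62.47 -8.72 15.37]
0.4 0.34 tcp cm [63.41 -8.5  13.04]
0.3 0.34 tcp cm [64.13 -8.33 10.79]
0.2 0.34 tcp cm [64.61 -8.21  8.49]
0.1 0.34 tcp cm [64.85 -8.15  6.14]
0 0.34 tcp cm [64.86 -8.15  3.8 ]
0 0 tcp cm [64.76 -8.18  5.54]
[ 0.55758818 -0.02876189  0.30096817] [0.50799914 0.52777164 0.00456358] -0.0012125290772207545
[[-0.974 -0.225 -0.   ]
 [-0.225  0.974  0.   ]
 [ 0.     0.    -1.   ]]
```

Request:
apply_moves(
  steps=[
    [2.45, -3.15, 0, 0, 0, 0],
    [2.4, -3.15, 0, 0, 0, 0],
    [0, 0, -3, 0, 0, 0],
    [0, 0, -3, 0, 0, 0],
    [0, 0, -2.5, 0, 0, 0],
    [0, 0, 0, 0, 0, 0],
    [0, 0, 0, 0, 0, 0],
  ],
)

```text
clock: 2.35
tcp_pos: [0.6048, -0.0898, 0.2156]
tcp_rot: [-0.001, -0.113, 0.994, 0.001]
force: [0.2, 0.4, 0.9]
grip_width: 0.001
grip_force: 0.0
```

```bash
python3 - <<'E'
from rig import r
import cv2,numpy as np
a=r.read_camera("scene")["image"][130:250,210:340,::-1];b=r.read_camera("top")["image"][140:260,300:430,::-1]
cv2.imwrite("pics/c1.png",cv2.resize(np.hstack([a,b]),None,fx=3.05,fy=3.05,interpolation=2))
print(r.state()["tcp_pos"],r.state()["force"])
E
```

```text
[ 0.60592483 -0.08992243  0.21807281] [0.80658615 0.49945427 0.15444169]
```

View pics/c1.png

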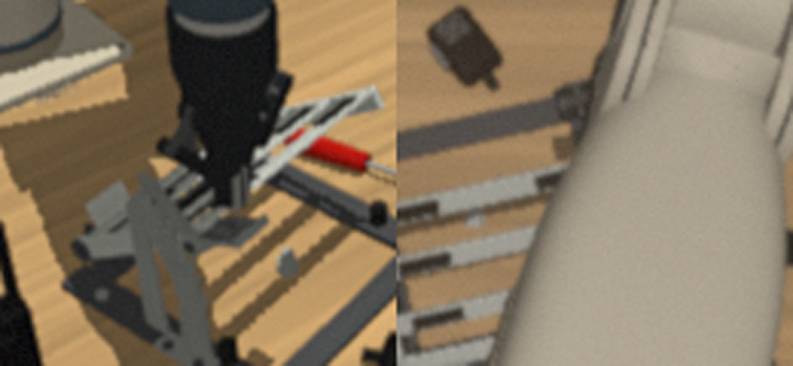

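The left half shows the fingertips at about (238,205), right over the paddle at about (238,232). I'll lower slowly until contact.

Request:
apply_moves(
  steps=[
    [0.1, -0.1, -1.0, 0, 0, 0],
    [0, 0, -0.8, 0, 0, 0],
    [0, 0, -0.4, 0, 0, 0],
    [0, 0, -0.2, 0, 0, 0],
    [0, 0, 0, 0, 0, 0],
    [0, 0, 0, 0, 0, 0],
  ],
)

```text
clock: 2.95
tcp_pos: [0.6062, -0.0908, 0.1924]
tcp_rot: [-0.0, -0.113, 0.994, -0.0]
force: [-1.5, 0.4, 1.3]
grip_width: 0.002
grip_force: 0.5
```

Request:
apply_moves(
  steps=[
    [0.15, 0.03, -0.3, 0, 0, 0],
    [0.15, 0.03, -0.3, 0, 0, 0],
    [0.15, 0.03, -0.3, 0, 0, 0],
    [0.15, 0.03, -0.3, 0, 0, 0],
    [0, 0, 0, 0, 0, 0],
    [0, 0, 0, 0, 0, 0],
  ],
)

```text
clock: 3.45
tcp_pos: [0.6125, -0.0897, 0.1801]
tcp_rot: [-0.0, -0.113, 0.994, -0.0]
force: [1.2, 0.1, 2.8]
grip_width: -0.0
grip_force: 1.2
```

Request:
apply_moves(
  steps=[
    [0.1, 0.03, -0.25, 0, 0, 0],
    [0.1, 0.03, -0.25, 0, 0, 0],
    [0.1, 0.02, -0.25, 0, 0, 0],
    [0.1, 0.02, -0.25, 0, 0, 0],
    [0, 0, 0, 0, 0, 0],
    [0, 0, 0, 0, 0, 0],
  ],
)

```text
clock: 3.95
tcp_pos: [0.617, -0.0886, 0.1705]
tcp_rot: [0.001, -0.113, 0.994, -0.0]
force: [2.3, 0.3, 3.6]
grip_width: -0.001
grip_force: 1.8
```

```bash
python3 - <<'E'
from rig import r
import cv2,numpy as np
a=r.read_camera("scene")["image"][140:270,210:370,::-1]
cv2.imwrite("pics/c2.png",cv2.resize(a,None,fx=4.5,fy=4.5,interpolation=2))
print(r.state()["tcp_pos"],r.state()["force"])
E
```

```text
[ 0.61680099 -0.08866303  0.17046317] [2.14115506 0.17749428 3.64445995]
```

View pics/c2.png

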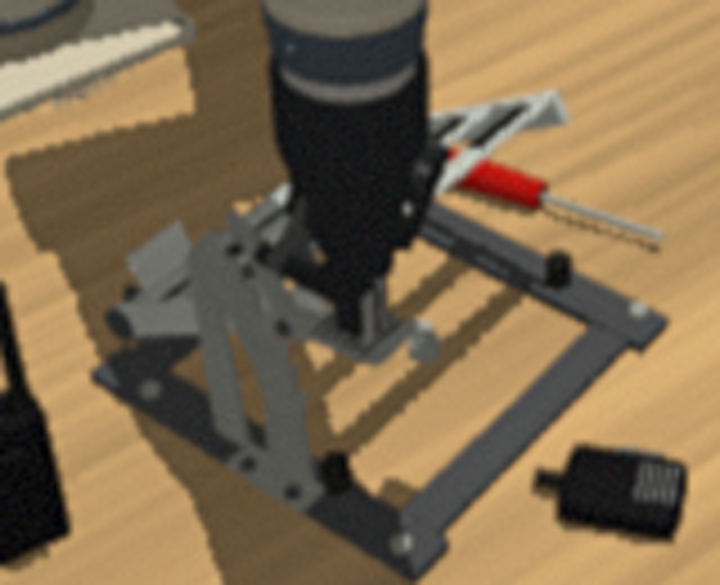

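The fingertips sit on the middle of the paddle at about (365,330), the paddle has turned down and the frame is still up. The force is about 3.6 N. I'll continue to the pawl's stop and then along the arc.

Request:
apply_moves(
  steps=[
    [0.12, 0.03, -0.25, 0, 0, 0],
    [0.12, 0.03, -0.25, 0, 0, 0],
    [0.12, 0.03, -0.25, 0, 0, 0],
    [0.12, 0.03, -0.25, 0, 0, 0],
    [0.12, 0.03, -0.3, 0, 0, 0],
    [0.12, 0.03, -0.3, 0, 0, 0],
  ],
)

```text
clock: 4.5
tcp_pos: [0.6246, -0.0869, 0.1549]
tcp_rot: [0.001, -0.113, 0.994, -0.0]
force: [5.1, 1.1, 7.0]
grip_width: -0.0
grip_force: 3.3
```

Request:
apply_moves(
  steps=[
    [0.12, 0.03, -0.3, 0, 0, 0],
    [0.12, 0.03, -0.3, 0, 0, 0],
    [0.12, 0.03, -0.3, 0, 0, 0],
    [0.12, 0.03, -0.3, 0, 0, 0],
  ],
)

```text
clock: 4.83
tcp_pos: [0.6296, -0.0857, 0.1429]
tcp_rot: [0.001, -0.113, 0.994, -0.0]
force: [4.8, 1.4, 6.6]
grip_width: 0.001
grip_force: 3.3
```

```bash
python3 - <<'E'
from rig import r
import cv2,numpy as np
a=r.read_camera("scene")["image"][140:270,210:370,::-1]
cv2.imwrite("pics/c3.png",cv2.resize(a,None,fx=4.5,fy=4.5,interpolation=2))
print(r.state()["tcp_pos"],r.state()["force"])
E
```

```text
[ 0.62948833 -0.08565593  0.14223351] [3.12687882 0.50721235 5.38213734]
```

View pics/c3.png

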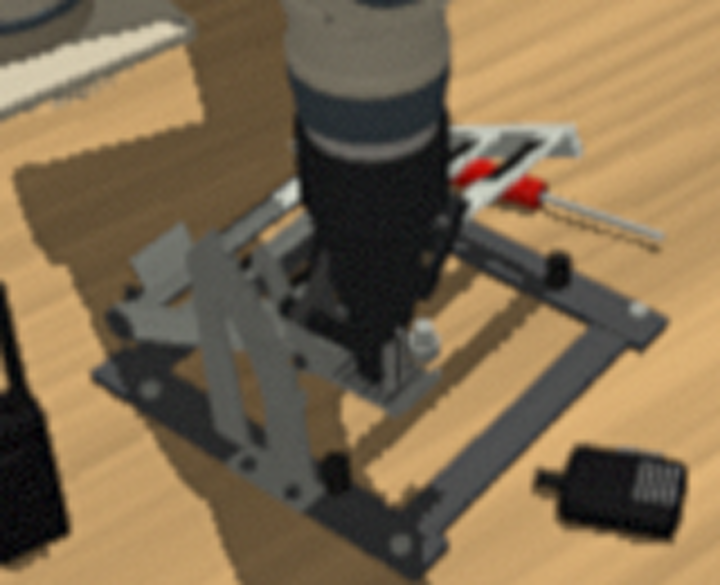

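The frame's left end has dropped from (560,105) to (575,140), with the fingertips still on the paddle and short of the lip. The pawl is free, so I'll go on down.

Request:
apply_moves(
  steps=[
    [0.12, 0.03, -0.34, 0, 0, 0],
    [0.12, 0.03, -0.34, 0, 0, 0],
    [0.12, 0.03, -0.34, 0, 0, 0],
    [0.12, 0.03, -0.34, 0, 0, 0],
    [0.12, 0.03, -0.34, 0, 0, 0],
    [0.12, 0.03, -0.34, 0, 0, 0],
    [0.12, 0.03, -0.34, 0, 0, 0],
    [0.12, 0.03, -0.34, 0, 0, 0],
    [0.12, 0.03, -0.34, 0, 0, 0],
    [0.1, 0.03, -0.34, 0, 0, 0],
  ],
)

```text
clock: 5.72
tcp_pos: [0.6411, -0.0829, 0.1086]
tcp_rot: [0.001, -0.113, 0.994, -0.0]
force: [4.6, -1.2, 5.8]
grip_width: 0.002
grip_force: 2.9
```

Request:
apply_moves(
  steps=[
    [0.08, 0.02, -0.38, 0, 0, 0],
    [0.08, 0.02, -0.38, 0, 0, 0],
    [0.08, 0.02, -0.38, 0, 0, 0],
    [0.08, 0.02, -0.38, 0, 0, 0],
    [0.08, 0.02, -0.38, 0, 0, 0],
    [0.08, 0.02, -0.38, 0, 0, 0],
    [0.04, 0.01, -0.4, 0, 0, 0],
    [0.04, 0.01, -0.4, 0, 0, 0],
    [0.04, 0.01, -0.4, 0, 0, 0],
    [0.04, 0.01, -0.4, 0, 0, 0],
  ],
)

```text
clock: 6.55
tcp_pos: [0.6482, -0.0813, 0.07]
tcp_rot: [0.002, -0.113, 0.994, -0.0]
force: [6.0, 0.5, 4.0]
grip_width: 0.002
grip_force: 3.3
```

Request:
apply_moves(
  steps=[
    [0.02, 0, -0.35, 0, 0, 0],
    [0.02, 0, -0.35, 0, 0, 0],
    [0.02, 0, -0.35, 0, 0, 0],
    [0.0, 0, -0.35, 0, 0, 0],
    [0.0, 0, -0.35, 0, 0, 0],
    [0, 0, -0.3, 0, 0, 0],
  ],
)

```text
clock: 7.05
tcp_pos: [0.6487, -0.0811, 0.0494]
tcp_rot: [0.002, -0.113, 0.994, -0.0]
force: [6.9, 1.6, 4.1]
grip_width: 0.001
grip_force: 3.3
```

Request:
apply_moves(
  steps=[
    [0, 0, -0.25, 0, 0, 0],
    [0, 0, -0.25, 0, 0, 0],
    [0, 0, -0.25, 0, 0, 0],
  ],
)

```text
clock: 7.3
tcp_pos: [0.6487, -0.0811, 0.042]
tcp_rot: [0.002, -0.113, 0.994, -0.0]
force: [5.8, 1.8, 4.1]
grip_width: 0.004
grip_force: 3.1
```

Request:
apply_moves(
  steps=[
    [0, 0, -0.2, 0, 0, 0],
    [0, 0, -0.2, 0, 0, 0],
    [0, 0, 0, 0, 0, 0],
  ],
)

```text
clock: 7.55
tcp_pos: [0.6485, -0.0811, 0.0376]
tcp_rot: [0.001, -0.113, 0.994, -0.0]
force: [5.5, 0.0, 3.8]
grip_width: -0.002
grip_force: 2.5
```

Request:
apply_moves(
  steps=[
    [0, 0, -0.15, 0, 0, 0],
    [0, 0, -0.15, 0, 0, 0],
    [0, 0, 0, 0, 0, 0],
  ],
)

```text
clock: 7.8
tcp_pos: [0.6486, -0.0812, 0.0365]
tcp_rot: [0.002, -0.113, 0.994, -0.001]
force: [0.6, 1.8, 17.2]
grip_width: -0.001
grip_force: 8.1
```

```bash
python3 - <<'E'
from rig import r
import cv2,numpy as np
a=r.read_camera("scene")["image"][140:270,210:370,::-1]
cv2.imwrite("pics/c4.png",cv2.resize(a,None,fx=4.5,fy=4.5,interpolation=2))
print(r.state()["tcp_pos"],r.state()["force"])
E
```

```text
[ 0.6486079  -0.0811944   0.03660009] [ 1.205684    1.44607541 16.63275251]
```

View pics/c4.png

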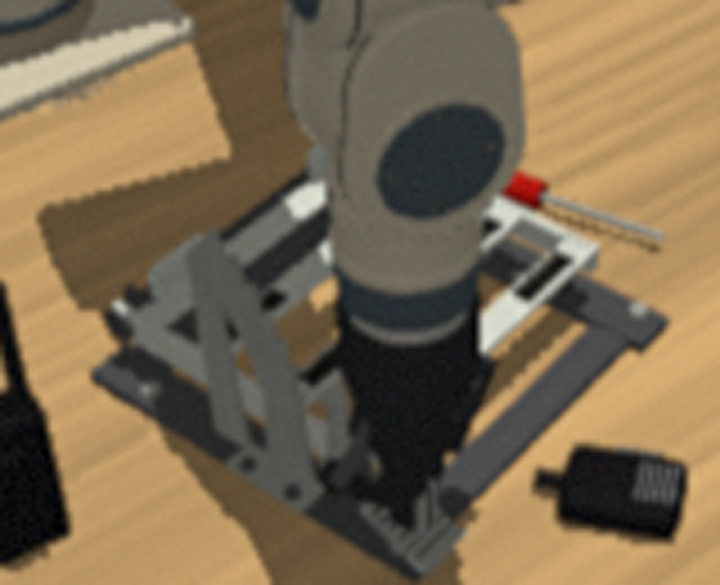

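The frame lies flat: its left end is at (590,250), on the stop. The force stepped up to 17 N at the predicted height. I'll release.

Request:
apply_moves(
  steps=[
    [0, 0, -0.05, 0, 0, 0],
    [0, 0, 0, 0, 0, 0],
    [0, 0, 0.4, 0, 0, 0],
    [0, 0, 0.5, 0, 0, 0],
    [0, 0, 0.5, 0, 0, 0],
    [0, 0, 0.5, 0, 0, 0],
    [0, 0, 0.5, 0, 0, 0],
    [0, 0, 1, 0, 0, 0],
    [0, 0, 2, 0, 0, 0],
    [0, 0, 3, 0, 0, 0],
    [0, 0, 4, 0, 0, 0],
    [0, 0, 4, 0, 0, 0],
    [0, 0, 4, 0, 0, 0],
    [0, 0, 4, 0, 0, 0],
    [0, 0, 2, 0, 0, 0],
    [-3, 2, 0, 0, 0, 0],
    [-3, 3, 0, 0, 0, 0],
    [-3, 3, 0, 0, 0, 0],
    [-3, 3, 0, 0, 0, 0],
    [-2, 3, 0, 0, 0, 0],
  ],
)

```text
clock: 9.52
tcp_pos: [0.5057, 0.0582, 0.2985]
tcp_rot: [-0.0, -0.112, 0.994, 0.0]
force: [1.9, 0.5, 0.3]
grip_width: -0.001
grip_force: 0.0
```

Request:
apply_moves(
  steps=[
    [-2, 3, 0, 0, 0, 0],
    [-2, 3, 0, 0, 0, 0],
    [-2, 3, 0, 0, 0, 0],
    [-2, 3, 0, 0, 0, 0],
    [-2, 3, 0, 0, 0, 0],
    [-2, 3, 0, 0, 0, 0],
    [-1, 3, 0, 0, 0, 0],
    [-1, 3, 0, 0, 0, 0],
    [0, 0, 0, 0, 0, 0],
    [0, 0, 0, 0, 0, 0],
    [0, 0, 0, 0, 0, 0],
  ],
)

```text
clock: 10.43
tcp_pos: [0.3685, 0.297, 0.2981]
tcp_rot: [-0.0, -0.113, 0.994, -0.0]
force: [0.1, 0.6, -0.3]
grip_width: 0.003
grip_force: 0.0
```

```bash
python3 - <<'E'
from rig import r
import cv2,numpy as np
a=r.read_camera("scene")["image"][140:270,190:370,::-1]
cv2.imwrite("pics/c5.png",cv2.resize(a,None,fx=4.4,fy=4.4,interpolation=2))
print(r.state()["tcp_pos"],r.state()["force"],r.state()["clock"])
from m import *
s=[.4962,.0101,.2343]
for a in(0,.34):print(a,[((proj("scene",world(s,paddle(0,a,26,v)))-[190,140])*4.4).round() for v in(-18,18)])
E
```

```text
[0.36880375 0.29663408 0.29804832] [ 0.0180725  -0.03415797 -0.08985149] 10.4833
0 [array([498., 523.]), array([537., 485.])]
0.34 [array([498., 554.]), array([536., 515.])]
```

View pics/c5.png

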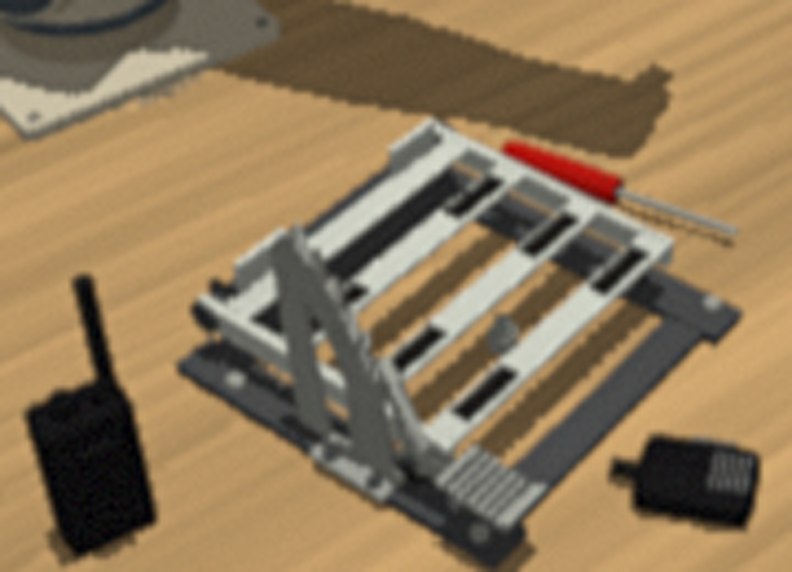

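The frame is flat and the paddle's end corners, at about (505,525) and (545,487), match the sprung-back pawl (predicted (498,523) and (537,485)). Everything else is where it was.

```bash
python3 -c "
from rig import r
print(r.sign_off())"
```

```text
the job is handed in; nothing more can be done
None
```

The stand is folded flat on its stops with the pawl sprung back and nothing else on the bench moved; the job is handed in at about 10.5 s on the robot's clock.

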